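# Find the spare belt pulley in the shut parts tins

### The arm

A 6-joint arm with a two-finger parallel gripper is mounted at the origin on the work surface. World frame = base frame: x ahead of the robot, y to its left, z up, the work surface at z = 0. Lengths are in m, angles in rad, forces in N, time in s.
With the tool pointing down it reaches from about 0.3 to 0.775 m from the base axis. Payload 14.6 kg.
Tool frame: the origin (TCP) lies midway between the tips of the shut fingers; the grasp point (between the pads) lies 19 mm behind it; z points along the fingers, y is the direction in which the jaws open and shut (so a half turn about z gives the same grasp; the last joint's range is limited). The gripper opens to 94 mm and grips with 3 to 60 N. Pads are 16 mm wide; open, the fingers measure 119 mm over their backs; the gripper's body (75 mm by 177 mm) begins 78 mm behind the grasp point.
Start: joints at [-1.254, 0.3, 1.521, -0, 1.321, -0.067], TCP at [0.206, -0.51, 0.205] pointing down, gripper open.
Joint ranges: [-3.03, 3.03], [-0.79, 2.21], [0.23, 2.52], [-1.04, 4.18], [0, 3.07], [-2.55, 2.55]. Speed limits (rad/s): [2.22, 2.22, 2.57, 3.14, 3.14, 3.14].

### API

Orientations are given as [roll, pitch, yaw] about the fixed x, y, z axes, in that order (R = Rz(yaw) Ry(pitch) Rx(roll)).
In Python, from station import readout, imaging, job gives the robot as it stands.
- The arm moves only by the tool arm_command, never from a script. Its argument "increments" is a list of rows, each an object with "gripper": the opening, from 0 (shut) to 1 (fully open); "slide": the shift along the world's x, y, z in m, a list of three; "yaw": the turn about the world's z in rad. A call has 1 to 8 rows; each row is the pose to reach, as a shift and turn from the pose commanded when the call began; what a row does not reach only later rows make up. A row lasts 1/8 s, in which the tool goes at most 62.5 mm and 10.7 degrees, less where a joint would pass 70% of its speed; a pose out of reach is approached as far as the arm can. A call with a gripper value outside its range is refused whole. The fingers move at their own pace and stop on an object; "grip_force" is the grip in N (left out, the last holds). Time passes only in rows, so rows that repeat a pose let the fingers close. It gives the time, the measured TCP pose, the force and the opening at its end, in the units of the state.
- readout.get_obs(): the state, without advancing time (a new reading comes with each control period).
- imaging.camera(name): name is "scene" or "top" or "wrist"; returns a dict with "color" (480x640x3 uint8, red, green, blue), "mtx" (3x3 intrinsics, pixels), "D" ([k1, k2, p1, p2, k3] as OpenCV has them; the pictures are not rectified), "rvec" (rotation vector, rad) and "tvec" (3), from world to camera coordinates, as OpenCV has them. Camera axes: x right, y down, z forward; pixel columns grow to the right and rows downward; lengths in m; the calibration is good to about 2 mm. A picture is of the moment at which its call begins. There is no depth.
- job.hand_in(): hands the job in, once; it reports no verdict.
The state is a dict: "time_s": time; "qpos": joint angles; "joint_vel": joint speeds; "tau": joint torques, N m; "ee_pos": TCP position; "eef_rot": TCP orientation; "force": force on the tool from outside, world axes, zero at the start; "moment": the same for the moment, N m; "grip_width": finger opening in m.
Only numpy, scipy, OpenCV 4.12 (cv2) and the standard library are available. Lean on these libraries where they do the work, as an engineer would, in place of code of your own. Each camera call takes 0.05 s, during which the arm holds its last target. There are 200 camera calls.

### The job

The chain machine needs its spare belt pulley, the grooved steel wheel with a long hub, and it is in one of the two shut parts tins. Open the tins in turn to find it, and lay any lid you take off flat on the bench with its knob up. Then stand the pulley, hub up, in the shallow wooden tray.

Things in the scene. Friction and masses are not known exactly. Their poses are not given: they have to be found in the camera images.
- lid_a: Loose square steel lid, 112 mm plate, on a shut tin; lifts straight off. Black round knob on top, 22 mm across, 30 mm high. Below, a 98 mm square step goes 8 mm into the tin, 3 mm play. 0.14-0.26 kg. Origin: centre of the step's underside, 56 mm above the bench at the start; plate top z 12 mm, knob top z 42 mm; x, y along its sides (and its tin's), z up.
- lid_b: Just like lid_a, on the other shut tin. Each tin: a fixed steel box centred under its lid, 110 x 110 mm outside, 64 mm high, 3 mm walls and floor. The two shut tins and one open tin of odd small parts stand in a row; a pot and a jar, up to 50 mm high, stand between them.
- pulley: Loose dark steel belt pulley, hub up on the floor of either shut tin, within 15 mm of its middle (the other holds only a low plain collar). Grooved wheel 44 mm across, 16 mm high; above it a round hub 20 mm across, up to 46 mm. 0.11-0.21 kg. Origin: centre of the wheel's underside, 3 mm above the bench at the start; z along the hub, up.
- tray: Shallow open tray of pale wood, fixed, 130 x 130 mm, 16 mm high, 4 mm walls and floor. Origin: centre of its underside; x, y along its sides, z up. It lies in the strip of bench between robot and tins (x 0.37 to 0.52 m, y -0.34 to 0.34 m), which is otherwise bare: room for the lids.
Mind the look-alikes: they are no part of the job. What is shaped like the lid_b but green is not meant.

How it is judged:
At the end, for the whole second after the job is handed in: The pulley stands in the tray on the tray's floor (within 50 mm of its middle along each side), hub up within 11 degrees and at rest; each lid lies still and level within 10 degrees with its knob up, either flat on the bench or still on its own tin within 15 mm of where it started (x of pulley in the frame of tray between -0.05 and 0.05 m and y of pulley in the frame of tray between -0.05 and 0.05 m and z of pulley in the frame of tray between -0.002 and 0.012 m and angle between pulley's own z axis and vertical below 0.2 rad and linear speed of each of pulley, lid_a, lid_b below 0.03 m/s and angle between each of lid_a, lid_b's own z axis and vertical below 0.17 rad and (height (world z) of lid_a below 0.007 m or distance of lid_a from where it was at the start of the episode below 0.015 m) and (height (world z) of lid_b below 0.007 m or distance of lid_b from where it was at the start of the episode below 0.015 m)); the robot touches nothing.
It also fails if it takes over 72 s, if anything falls off the work surface, if the arm or the gripper's body presses on something with over 40 N, if the wrist force passes 120 N, or if a joint passes its speed limit or range.

## Working session

There is one attempt and no reset: what is moved stays moved. The work goes in short steps, Python scripts to look and compute and a tool call to move; the robot and the scene stay as the last step left them, time stands still between calls to the robot, and variables do not carry over. Pictures are saved under pics/ and viewed, about 8 in all and at most 12, crops included, and the job is handed in when it is done.

Besides the shell and the picture viewer there is one more tool, called by a JSON object that holds its "method" and its "body". arm_command: Moves the arm, as the interface text tells. Its arguments: {"type":"object","properties":{"increments":{"type":"array","items":{"type":"object","properties":{"gripper":{"type":"number"},"slide":{"type":"array","items":{"type":"number"}},"yaw":{"type":"number"}}}},"grip_force":{"type":"number"}},"required":["increments"]}

```bash
ls; mkdir -p pics
cat > h.py <<'E'
import numpy as np, cv2
from station import readout, imaging, job
def shot(name,fn=None):
    c=imaging.camera(name)
    if fn: cv2.imwrite('pics/'+fn,cv2.cvtColor(c['color'],cv2.COLOR_RGB2BGR))
    return c
def ray(c,uv,z):
    p=cv2.undistortPoints(np.array(uv,float).reshape(-1,1,2),c['mtx'],c['D']).reshape(-1,2)
    R=cv2.Rodrigues(np.array(c['rvec']))[0]; t=np.array(c['tvec']).ravel()
    o=-R.T@t; d=np.c_[p,np.ones(len(p))]@R
    return o+d*((z-o[2])/d[:,2])[:,None]
def proj(c,X):
    return cv2.projectPoints(np.array(X,float).reshape(-1,3),np.array(c['rvec'],float),np.array(c['tvec'],float),c['mtx'],c['D'])[0].reshape(-1,2)
E
python3 - <<'E'
from h import *
a=shot('top','top0.png'); b=shot('scene','scene0.png')
print(readout.get_obs())
for c in(a,b):
    R=cv2.Rodrigues(np.array(c['rvec']))[0]; print(-R.T@np.array(c['tvec']).ravel())
E
```

```text
pics
{'time_s': 0.1, 'qpos': array([-1.25359259e+00,  3.00420492e-01,  1.52154205e+00, -3.38574247e-05,
        1.32072641e+00, -6.66252444e-02]), 'joint_vel': array([-0.00020747, -0.00279333, -0.00334879,  0.00106106,  0.0002139 ,
        0.00068512]), 'tau': array([-3.27721118e-04, -5.32646656e+01, -3.53288162e+01,  7.09033920e-02,
        2.34648568e-02, -4.01061038e-05]), 'ee_pos': array([ 0.20585733, -0.50974876,  0.20493061]), 'eef_rot': array([-3.14049660e+00, -4.02651591e-05,  3.83837358e-01]), 'force': array([-0.44584361,  0.09067732,  0.69909482]), 'moment': array([-0.04465961, -0.04735958,  0.01533245]), 'grip_width': 0.09407156852695461}
[ 0.38098925 -0.01586198  1.03968485]
[ 1.1054718  -0.35446737  0.56930362]
```

View pics/top0.png

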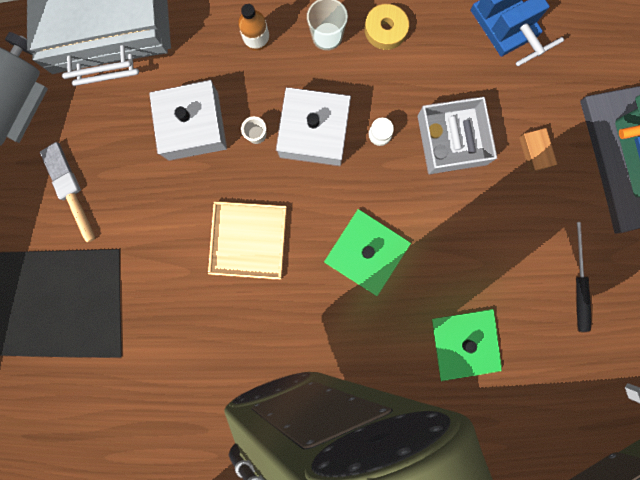

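View pics/scene0.png

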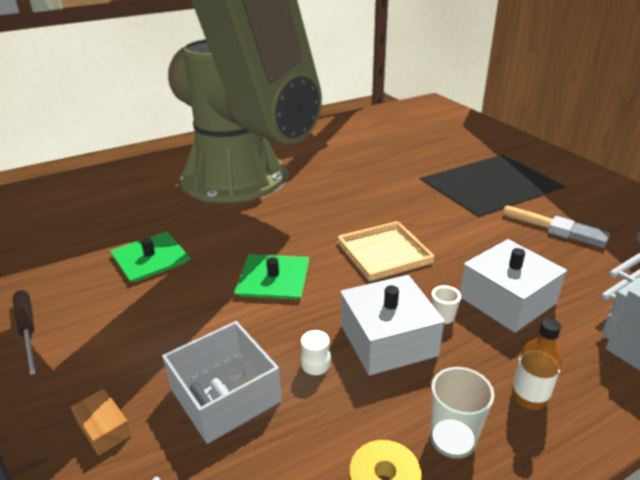

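Candidates: the steel lids at top-view (187,120) and (314,125) are the shut tins. The green lids at (368,252) and (468,345) are decoys, and (457,135) is the open tin. Next I measure the steel lids, the tray and the obstacles.

Run:
```python
from h import *
c=shot('top'); im=c['color']; hsv=cv2.cvtColor(im,cv2.COLOR_RGB2HSV)
def blob(m,box):
    x0,y0,x1,y1=box; k=np.zeros(m.shape,np.uint8); k[y0:y1,x0:x1]=m[y0:y1,x0:x1]
    cs=cv2.findContours(k,cv2.RETR_EXTERNAL,cv2.CHAIN_APPROX_NONE)[0]; return max(cs,key=cv2.contourArea)
def rect(ct,z,n):
    P=ray(c,ct.reshape(-1,2),z)[:,:2]; (cx,cy),s,a=cv2.minAreaRect((P*1000).astype(np.float32)); print(n,round(cx),round(cy),np.round(s),round(a,1))
g=hsv[...,1]<60
w=(g&(hsv[...,2]>190)).astype(np.uint8)
for n,b in(('L',(140,70,235,165)),('R',(265,75,362,170))):
    rect(blob(w,b),.068,n+' lid')
    k=blob((hsv[...,2]<60).astype(np.uint8),{'L':(165,95,205,135),'R':(300,100,335,135)}[n]); 
    M=k.reshape(-1,2); print(' knob px',M.min(0),M.max(0),np.round(ray(c,[M.mean(0)],.085)*1000), hsv[118 if n=='L' else 135, 200 if n=='L' else 330])
t=((hsv[...,0]>12)&(hsv[...,0]<30)&(hsv[...,2]>190)&(hsv[...,1]<140)).astype(np.uint8)
rect(blob(t,(195,190,300,290)),.016,'tray')
gr=((hsv[...,0]>45)&(hsv[...,0]<75)&(hsv[...,1]>120)).astype(np.uint8)
rect(blob(gr,(310,195,425,300)),.012,'green1'); rect(blob(gr,(425,300,510,390)),.012,'green2')
for n,u in(('pot',(254,126)),('jar',(382,128))): print(n,np.round(ray(c,[u],.045)*1000))
cr=cv2.resize(im[60:300,130:430],(750,600),interpolation=cv2.INTER_CUBIC); cv2.imwrite('pics/c1.png',cr[...,::-1])
```

```text
L lid 653 228 [112. 112.] 8.3
 knob px [175 107] [189 121] [[654. 227.  85.]] [120   2 243]
R lid 633 5 [112. 112.] 80.2
 knob px [307 114] [318 127] [[633.   4.  85.]] [120   2 241]
tray 440 129 [134. 127.] 82.7
green1 412 -84 [112. 112.] 55.6
green2 242 -256 [113. 113.] 6.8
pot [[637. 108.  45.]]
jar [[ 626. -115.   45.]]
```

View pics/c1.png

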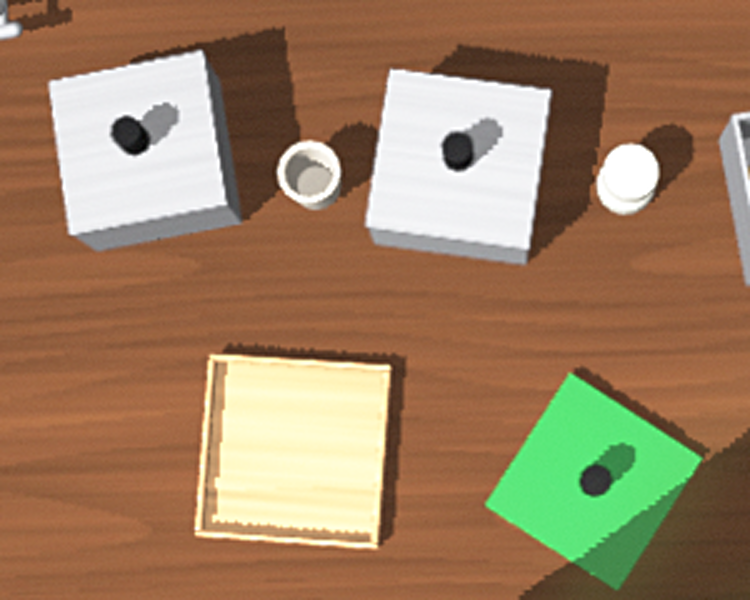

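The crop shows both lids as plain steel with black knobs, at crop (130,135) and (458,150). The tray is at (295,450) and a green decoy at (595,465). I start with tin R.

{"method": "arm_command", "body": {"increments": [{"slide": [0.05, 0.06, 0.03], "yaw": -0.1}, {"slide": [0.09, 0.108, 0.03], "yaw": -0.2}, {"slide": [0.128, 0.154, 0.03], "yaw": -0.3}, {"slide": [0.167, 0.2, 0.03], "yaw": -0.4}, {"slide": [0.205, 0.247, 0.03], "yaw": -0.5}, {"slide": [0.243, 0.293, 0.03], "yaw": -0.555}, {"slide": [0.28, 0.34, 0.03], "yaw": -0.555}, {"slide": [0.32, 0.385, 0.03], "yaw": -0.555}], "grip_force": 25}}

```text
invalid input
```

{"method": "arm_command", "body": {"increments": [{"gripper": 1, "slide": [0.05, 0.06, 0.03], "yaw": -0.1}, {"gripper": 1, "slide": [0.09, 0.108, 0.03], "yaw": -0.2}, {"gripper": 1, "slide": [0.128, 0.154, 0.03], "yaw": -0.3}, {"gripper": 1, "slide": [0.167, 0.2, 0.03], "yaw": -0.4}, {"gripper": 1, "slide": [0.205, 0.247, 0.03], "yaw": -0.5}, {"gripper": 1, "slide": [0.243, 0.293, 0.03], "yaw": -0.555}, {"gripper": 1, "slide": [0.28, 0.34, 0.03], "yaw": -0.555}, {"gripper": 1, "slide": [0.32, 0.385, 0.03], "yaw": -0.555}], "grip_force": 25}}

```text
time_s: 1.15
ee_pos: [0.5235, -0.1269, 0.2355]
eef_rot: [3.142, -0.0, -0.171]
force: [0.9, -0.9, 0.1]
grip_width: 0.0938
```

{"method": "arm_command", "body": {"increments": [{"gripper": 1, "slide": [0.035, 0.043, 0]}, {"gripper": 1, "slide": [0.07, 0.086, 0]}, {"gripper": 1, "slide": [0.107, 0.129, 0]}, {"gripper": 1, "slide": [0.107, 0.129, -0.05]}, {"gripper": 1, "slide": [0.107, 0.129, -0.1]}, {"gripper": 1, "slide": [0.107, 0.129, -0.13]}, {"gripper": 1, "slide": [0.107, 0.129, -0.155]}, {"gripper": 1, "slide": [0.107, 0.129, -0.16]}]}}

```text
invalid input
```

{"method": "arm_command", "body": {"increments": [{"gripper": 0, "slide": [0, 0, 0]}, {"gripper": 0, "slide": [0, 0, 0]}, {"gripper": 0, "slide": [0, 0, 0]}, {"gripper": 0, "slide": [0, 0, 0]}, {"gripper": 0, "slide": [0, 0, 0]}, {"gripper": 0, "slide": [0, 0, 0]}, {"gripper": 0, "slide": [0, 0, 0]}, {"gripper": 0, "slide": [0, 0, 0]}]}}

```text
invalid input
```

{"method": "arm_command", "body": {"increments": [{"gripper": 1, "slide": [0.035, 0.043, 0], "yaw": 0}, {"gripper": 1, "slide": [0.07, 0.086, 0], "yaw": 0}, {"gripper": 1, "slide": [0.107, 0.129, 0], "yaw": 0}, {"gripper": 1, "slide": [0.107, 0.129, -0.05], "yaw": 0}, {"gripper": 1, "slide": [0.107, 0.129, -0.1], "yaw": 0}, {"gripper": 1, "slide": [0.107, 0.129, -0.13], "yaw": 0}, {"gripper": 1, "slide": [0.107, 0.129, -0.155], "yaw": 0}, {"gripper": 1, "slide": [0.107, 0.129, -0.16], "yaw": 0}], "grip_force": 25}}

```text
time_s: 2.15
ee_pos: [0.6287, 0.0002, 0.0737]
eef_rot: [3.141, 0.003, -0.171]
force: [0.1, -0.4, -0.5]
grip_width: 0.0937
```

{"method": "arm_command", "body": {"increments": [{"gripper": 0, "slide": [0, 0, 0], "yaw": 0}, {"gripper": 0, "slide": [0, 0, 0], "yaw": 0}, {"gripper": 0, "slide": [0, 0, 0], "yaw": 0}, {"gripper": 0, "slide": [0, 0, 0], "yaw": 0}, {"gripper": 0, "slide": [0, 0, 0], "yaw": 0}, {"gripper": 0, "slide": [0, 0, 0], "yaw": 0}, {"gripper": 0, "slide": [0, 0, 0], "yaw": 0}, {"gripper": 0, "slide": [0, 0, 0], "yaw": 0}], "grip_force": 25}}

```text
time_s: 3.15
ee_pos: [0.6302, 0.0034, 0.0763]
eef_rot: [-3.136, -0.001, -0.17]
force: [3.1, 20.7, 4.8]
grip_width: 0.0215
```

{"method": "arm_command", "body": {"increments": [{"gripper": 0, "slide": [0, 0.001, 0], "yaw": 0}, {"gripper": 0, "slide": [0, 0.002, 0], "yaw": 0}, {"gripper": 0, "slide": [0, 0.002, 0], "yaw": 0}], "grip_force": 25}}

```text
time_s: 3.52
ee_pos: [0.6302, 0.0036, 0.0759]
eef_rot: [-3.14, -0.002, -0.171]
force: [4.1, 8.3, 0.5]
grip_width: 0.0217
```

{"method": "arm_command", "body": {"increments": [{"gripper": 0, "slide": [0, 0.003, 0.003], "yaw": 0}, {"gripper": 0, "slide": [0, 0.003, 0.008], "yaw": 0}, {"gripper": 0, "slide": [0, 0.003, 0.015], "yaw": 0}, {"gripper": 0, "slide": [0, 0.003, 0.03], "yaw": 0}, {"gripper": 0, "slide": [0, 0.003, 0.05], "yaw": 0}, {"gripper": 0, "slide": [0, 0.003, 0.08], "yaw": 0}, {"gripper": 0, "slide": [0, 0.003, 0.1], "yaw": 0}, {"gripper": 0, "slide": [0, 0.003, 0.1], "yaw": 0}], "grip_force": 25}}

```text
time_s: 4.53
ee_pos: [0.6303, 0.0051, 0.1777]
eef_rot: [-3.141, -0.004, -0.171]
force: [0.4, -1.0, -2.8]
grip_width: 0.0215
```

Run:
```python
from h import *
a=shot('top'); b=shot('scene'); print(readout.get_obs()['force'],readout.get_obs()['ee_pos'])
cv2.imwrite('pics/c2.png',np.hstack([cv2.resize(a['color'][50:350,120:420],(400,400)),cv2.resize(b['color'][150:390,300:540],(400,400))])[...,::-1])
```

```text
[ 0.69510567 -0.03195109 -2.52978476] [0.62932169 0.00511866 0.17505743]
```

View pics/c2.png

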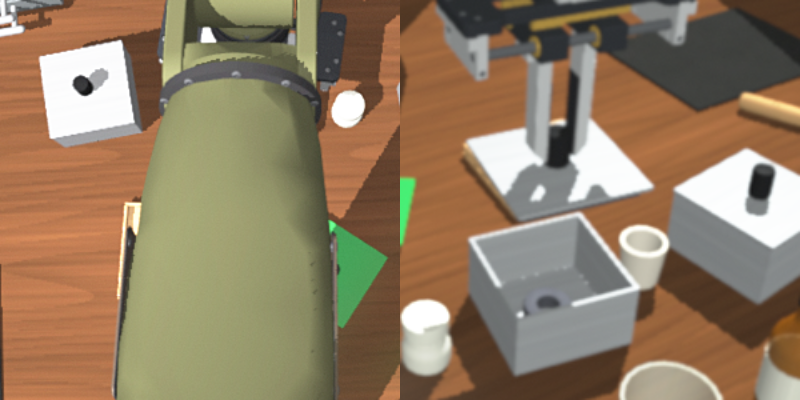

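The scene view shows the opened tin R with only a low collar (crop (545,303)) and the lid held level. So the pulley is in tin L. I lay this lid on the bench near (0.44,-0.25).

{"method": "arm_command", "body": {"increments": [{"gripper": 0, "slide": [-0.02, -0.027, 0], "yaw": 0}, {"gripper": 0, "slide": [-0.05, -0.067, 0], "yaw": 0}, {"gripper": 0, "slide": [-0.08, -0.107, 0], "yaw": 0}, {"gripper": 0, "slide": [-0.11, -0.147, 0], "yaw": 0}, {"gripper": 0, "slide": [-0.14, -0.187, 0], "yaw": 0}, {"gripper": 0, "slide": [-0.17, -0.228, -0.01], "yaw": 0}, {"gripper": 0, "slide": [-0.19, -0.255, -0.05], "yaw": 0}, {"gripper": 0, "slide": [-0.19, -0.255, -0.1], "yaw": 0}], "grip_force": 25}}

```text
time_s: 5.62
ee_pos: [0.4383, -0.2515, 0.0743]
eef_rot: [3.141, -0.001, -0.174]
force: [1.4, 0.1, -2.8]
grip_width: 0.0218
```

{"method": "arm_command", "body": {"increments": [{"gripper": 0, "slide": [0, 0, -0.02], "yaw": 0}, {"gripper": 0, "slide": [0, 0, -0.035], "yaw": 0}, {"gripper": 0, "slide": [0, 0, -0.045], "yaw": 0}, {"gripper": 0, "slide": [0, 0, -0.05], "yaw": 0}, {"gripper": 0, "slide": [0, 0, -0.052], "yaw": 0}, {"gripper": 0, "slide": [0, 0, -0.053], "yaw": 0}, {"gripper": 0, "slide": [0, 0, -0.053], "yaw": 0}], "grip_force": 25}}

```text
time_s: 6.5
ee_pos: [0.4397, -0.2499, 0.0227]
eef_rot: [3.141, -0.001, -0.171]
force: [0.2, 0.1, -2.5]
grip_width: 0.0217
```

{"method": "arm_command", "body": {"increments": [{"gripper": 0, "slide": [0, 0, -0.001], "yaw": 0}, {"gripper": 0, "slide": [0, 0, -0.002], "yaw": 0}, {"gripper": 0, "slide": [0, 0, -0.003], "yaw": 0}, {"gripper": 0, "slide": [0, 0, -0.003], "yaw": 0}], "grip_force": 25}}

```text
time_s: 7.0
ee_pos: [0.4396, -0.2498, 0.0196]
eef_rot: [3.142, -0.0, -0.171]
force: [-0.9, 1.4, 0.6]
grip_width: 0.0212
```

{"method": "arm_command", "body": {"increments": [{"gripper": 1, "slide": [0, 0, 0], "yaw": 0}, {"gripper": 1, "slide": [0, 0, 0], "yaw": 0}, {"gripper": 1, "slide": [0, 0, 0], "yaw": 0}, {"gripper": 1, "slide": [0, 0, 0], "yaw": 0}, {"gripper": 1, "slide": [0, 0, 0.03], "yaw": 0}, {"gripper": 1, "slide": [0, 0, 0.08], "yaw": 0}, {"gripper": 1, "slide": [0, 0, 0.14], "yaw": 0}, {"gripper": 1, "slide": [0, 0, 0.18], "yaw": 0}], "grip_force": 25}}

```text
time_s: 8.0
ee_pos: [0.4398, -0.25, 0.2023]
eef_rot: [3.141, -0.002, -0.171]
force: [0.1, 0.2, -1.0]
grip_width: 0.0932
```

{"method": "arm_command", "body": {"increments": [{"gripper": 1, "slide": [0.015, 0.035, 0], "yaw": 0.05}, {"gripper": 1, "slide": [0.038, 0.085, 0], "yaw": 0.1}, {"gripper": 1, "slide": [0.061, 0.137, 0], "yaw": 0.16}, {"gripper": 1, "slide": [0.084, 0.188, 0], "yaw": 0.22}, {"gripper": 1, "slide": [0.107, 0.24, 0], "yaw": 0.28}, {"gripper": 1, "slide": [0.13, 0.292, 0], "yaw": 0.316}, {"gripper": 1, "slide": [0.153, 0.343, 0], "yaw": 0.316}, {"gripper": 1, "slide": [0.175, 0.393, 0], "yaw": 0.316}], "grip_force": 25}}

```text
time_s: 9.0
ee_pos: [0.615, 0.145, 0.1994]
eef_rot: [3.142, -0.0, 0.145]
force: [-0.3, -0.9, 0.9]
grip_width: 0.0937
```

{"method": "arm_command", "body": {"increments": [{"gripper": 1, "slide": [0.02, 0.045, 0], "yaw": 0}, {"gripper": 1, "slide": [0.038, 0.085, 0], "yaw": 0}, {"gripper": 1, "slide": [0.038, 0.085, 0], "yaw": 0}, {"gripper": 1, "slide": [0.038, 0.085, 0], "yaw": 0}], "grip_force": 25}}

```text
time_s: 9.5
ee_pos: [0.6524, 0.2277, 0.1991]
eef_rot: [3.141, 0.001, 0.145]
force: [-0.8, 0.2, -0.4]
grip_width: 0.0937
```

Run:
```python
from h import *
c=shot('wrist','w3.png'); o=readout.get_obs(); print(o['ee_pos'],o['eef_rot'],proj(c,[.6535,.2275,.098]),proj(c,[*o['ee_pos'][:2],.098]))
```

```text
[0.65243562 0.22730988 0.19948319] [3.14141089e+00 1.65298389e-04 1.44140859e-01] [[311.13175581 245.28433967]] [[311.1813081  246.79444717]]
```

View pics/w3.png

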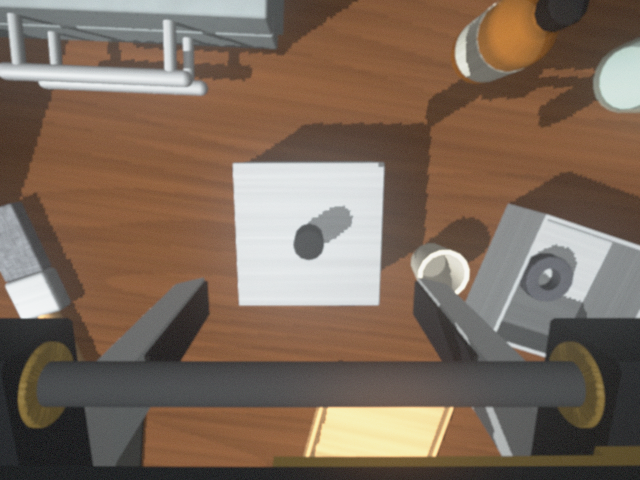

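Wrist view shows the knob top at (309,243) against a projected (311,245), so the arm is within about 1.5 mm. I descend.

{"method": "arm_command", "body": {"increments": [{"gripper": 1, "slide": [0.001, 0.001, -0.04], "yaw": 0}, {"gripper": 1, "slide": [0.001, 0.001, -0.08], "yaw": 0}, {"gripper": 1, "slide": [0.001, 0.001, -0.11], "yaw": 0}, {"gripper": 1, "slide": [0.001, 0.001, -0.122], "yaw": 0}, {"gripper": 1, "slide": [0.001, 0.001, -0.124], "yaw": 0}, {"gripper": 0.6, "slide": [0.001, 0.001, -0.124], "yaw": 0}, {"gripper": 0.4, "slide": [0.001, 0.001, -0.124], "yaw": 0}, {"gripper": 0.3, "slide": [0.001, 0.001, -0.124], "yaw": 0}], "grip_force": 25}}

```text
time_s: 10.55
ee_pos: [0.6538, 0.2293, 0.0761]
eef_rot: [-3.141, -0.001, 0.145]
force: [-1.5, 0.1, -0.7]
grip_width: 0.0668
```

{"method": "arm_command", "body": {"increments": [{"gripper": 0.3, "slide": [0, 0, 0], "yaw": 0}, {"gripper": 0, "slide": [0, 0, 0], "yaw": 0}, {"gripper": 0, "slide": [0, 0, 0], "yaw": 0}, {"gripper": 0, "slide": [0, 0, 0], "yaw": 0}, {"gripper": 0, "slide": [0, 0, 0], "yaw": 0}], "grip_force": 25}}

```text
time_s: 11.18
ee_pos: [0.6535, 0.2292, 0.0754]
eef_rot: [-3.142, 0.0, 0.145]
force: [-0.3, -0.3, -0.3]
grip_width: 0.0214
```

{"method": "arm_command", "body": {"increments": [{"gripper": 0, "slide": [0, 0, 0.004], "yaw": 0}, {"gripper": 0, "slide": [0, 0, 0.012], "yaw": 0}, {"gripper": 0, "slide": [0, 0, 0.03], "yaw": 0}, {"gripper": 0, "slide": [0, 0, 0.06], "yaw": 0}, {"gripper": 0, "slide": [-0.01, 0.002, 0.085], "yaw": 0}, {"gripper": 0, "slide": [-0.04, 0.01, 0.09], "yaw": -0.05}, {"gripper": 0, "slide": [-0.08, 0.018, 0.09], "yaw": -0.1}, {"gripper": 0, "slide": [-0.12, 0.028, 0.09], "yaw": -0.16}], "grip_force": 25}}

```text
time_s: 12.18
ee_pos: [0.5325, 0.2574, 0.1669]
eef_rot: [-3.141, -0.001, -0.017]
force: [-0.1, -0.4, -0.9]
grip_width: 0.0216
```

{"method": "arm_command", "body": {"increments": [{"gripper": 0, "slide": [-0.04, 0.008, 0], "yaw": -0.06}, {"gripper": 0, "slide": [-0.075, 0.014, 0], "yaw": -0.112}, {"gripper": 0, "slide": [-0.094, 0.018, -0.01], "yaw": -0.112}, {"gripper": 0, "slide": [-0.094, 0.018, -0.05], "yaw": -0.112}, {"gripper": 0, "slide": [-0.094, 0.018, -0.09], "yaw": -0.112}, {"gripper": 0, "slide": [-0.094, 0.018, -0.12], "yaw": -0.112}, {"gripper": 0, "slide": [-0.094, 0.018, -0.135], "yaw": -0.112}, {"gripper": 0, "slide": [-0.094, 0.018, -0.14], "yaw": -0.112}], "grip_force": 25}}

```text
time_s: 13.18
ee_pos: [0.4399, 0.2753, 0.0258]
eef_rot: [-3.141, -0.0, -0.127]
force: [0.2, -0.0, -1.6]
grip_width: 0.0217
```

Lower to contact (expected TCP z about 0.0195), release and rise.

{"method": "arm_command", "body": {"increments": [{"gripper": 0, "slide": [0, 0, -0.003], "yaw": 0}, {"gripper": 0, "slide": [0, 0, -0.005], "yaw": 0}, {"gripper": 0, "slide": [0, 0, -0.006], "yaw": 0}, {"gripper": 0, "slide": [0, 0, -0.006], "yaw": 0}], "grip_force": 25}}

```text
time_s: 13.68
ee_pos: [0.4397, 0.2752, 0.0196]
eef_rot: [-3.141, -0.0, -0.127]
force: [0.9, -1.9, -1.1]
grip_width: 0.0211
```

{"method": "arm_command", "body": {"increments": [{"gripper": 1, "slide": [0, 0, 0], "yaw": 0}, {"gripper": 1, "slide": [0, 0, 0], "yaw": 0}, {"gripper": 1, "slide": [0, 0, 0], "yaw": 0}, {"gripper": 1, "slide": [0, 0, 0], "yaw": 0}, {"gripper": 1, "slide": [0, 0, 0.03], "yaw": 0}, {"gripper": 1, "slide": [0, 0, 0.08], "yaw": 0}, {"gripper": 1, "slide": [0, 0, 0.14], "yaw": 0}, {"gripper": 1, "slide": [0, 0, 0.18], "yaw": 0}], "grip_force": 25}}

```text
time_s: 14.68
ee_pos: [0.4398, 0.2753, 0.2023]
eef_rot: [-3.14, -0.002, -0.127]
force: [0.3, 0.0, -0.3]
grip_width: 0.0934
```

{"method": "arm_command", "body": {"increments": [{"gripper": 1, "slide": [0.03, -0.006, 0.0], "yaw": 0.06}, {"gripper": 1, "slide": [0.07, -0.014, 0], "yaw": 0.12}, {"gripper": 1, "slide": [0.11, -0.023, 0.0], "yaw": 0.18}, {"gripper": 0.6, "slide": [0.16, -0.033, 0.0], "yaw": 0.24}, {"gripper": 0.48, "slide": [0.19, -0.04, 0.0], "yaw": 0.272}, {"gripper": 0.48, "slide": [0.213, -0.046, 0.0], "yaw": 0.272}, {"gripper": 0.48, "slide": [0.213, -0.046, 0.0], "yaw": 0.272}, {"gripper": 0.48, "slide": [0.213, -0.046, 0.0], "yaw": 0.272}], "grip_force": 25}}

```text
time_s: 15.68
ee_pos: [0.6519, 0.2295, 0.1993]
eef_rot: [-3.142, 0.0, 0.145]
force: [0.6, 1.8, -0.2]
grip_width: 0.0477
```

Run:
```python
from h import *
c=shot('wrist','w4.png'); o=readout.get_obs(); print(o['ee_pos'],o['eef_rot'],o['grip_width'],proj(c,[.6535,.229,.049]))
```

```text
[0.65185823 0.22962116 0.19965834] [-3.14150168e+00  4.76362612e-06  1.45311147e-01] 0.04614035284971471 [[311.54904389 231.10047323]]
```

View pics/w4.png

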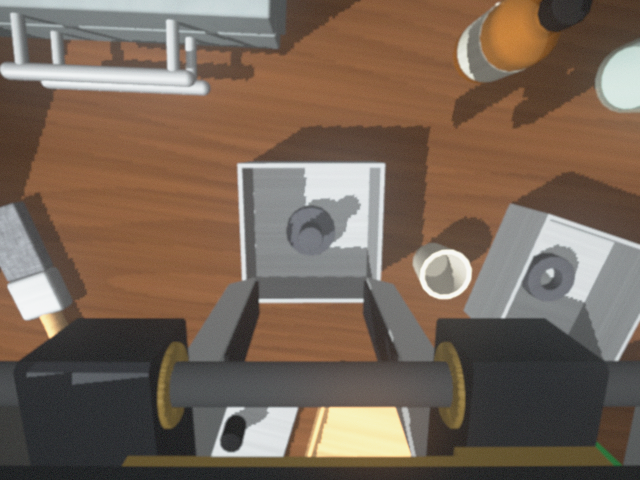

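Wrist view shows the pulley in tin L: wheel around (310,229), hub top around (313,236). I measure it more closely.

Run:
```python
from h import *
c=shot('wrist'); im=c['color']; 
for n,uv,z in(('hub',(313,236),.049),('wheel',(310,229),.019)): print(n,np.round(ray(c,[uv],z)*1000,1))
cr=cv2.resize(cv2.convertScaleAbs(im[190:270,260:370],alpha=1.5),None,fx=7,fy=7,interpolation=cv2.INTER_CUBIC)
for p in np.vstack([proj(c,[[.652+.010*np.cos(a),.2285+.010*np.sin(a),.049] for a in np.linspace(0,6.28,40)]),proj(c,[[.652+.022*np.cos(a),.2285+.022*np.sin(a),.019] for a in np.linspace(0,6.28,60)])]): cv2.circle(cr,tuple(int(v) for v in (p-[260,190])*7),1,(255,0,0),-1)
cv2.imwrite('pics/c5.png',cr[...,::-1])
```

```text
hub [[649.6 227.4  49. ]]
wheel [[649.3 229.9  19. ]]
```

View pics/c5.png

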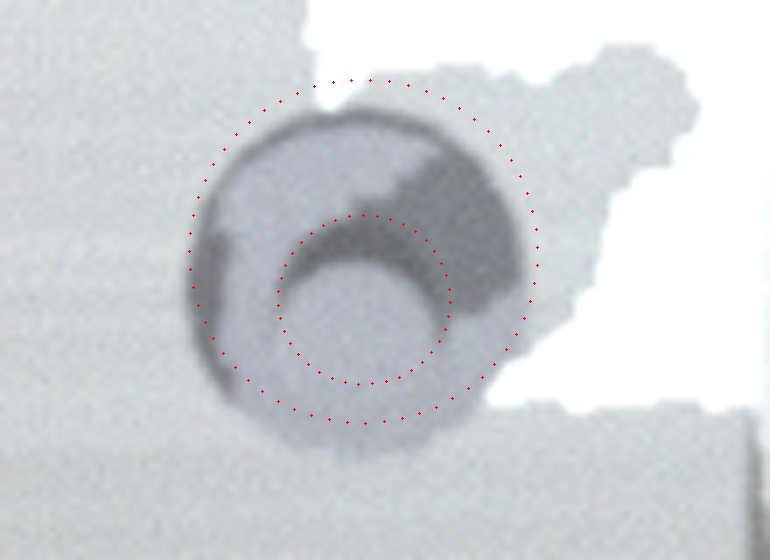

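The crop puts the pulley about 4 mm to the -x side of the drawn circles, at roughly (0.648,0.229). Descending onto the hub.

{"method": "arm_command", "body": {"increments": [{"gripper": 0.48, "slide": [-0.004, -0.001, -0.04], "yaw": 0}, {"gripper": 0.48, "slide": [-0.004, -0.001, -0.09], "yaw": 0}, {"gripper": 0.48, "slide": [-0.004, -0.001, -0.13], "yaw": 0}, {"gripper": 0.48, "slide": [-0.004, -0.001, -0.15], "yaw": 0}, {"gripper": 0.48, "slide": [-0.004, -0.001, -0.165], "yaw": 0}, {"gripper": 0.48, "slide": [-0.004, -0.001, -0.174], "yaw": 0}, {"gripper": 0.48, "slide": [-0.004, -0.001, -0.175], "yaw": 0}, {"gripper": 0.48, "slide": [-0.004, -0.001, -0.175], "yaw": 0}], "grip_force": 25}}

```text
time_s: 16.77
ee_pos: [0.649, 0.2283, 0.0254]
eef_rot: [-3.141, -0.001, 0.145]
force: [1.0, -0.7, -0.4]
grip_width: 0.0449
```

{"method": "arm_command", "body": {"increments": [{"gripper": 0.3, "slide": [0, 0, 0], "yaw": 0}, {"gripper": 0, "slide": [0, 0, 0], "yaw": 0}, {"gripper": 0, "slide": [0, 0, 0], "yaw": 0}, {"gripper": 0, "slide": [0, 0, 0], "yaw": 0}, {"gripper": 0, "slide": [0, 0, 0], "yaw": 0}], "grip_force": 30}}

```text
time_s: 17.4
ee_pos: [0.6486, 0.2282, 0.0247]
eef_rot: [-3.142, -0.0, 0.145]
force: [-0.5, -0.1, 2.5]
grip_width: 0.0201
```

{"method": "arm_command", "body": {"increments": [{"gripper": 0, "slide": [0, 0, 0.005], "yaw": 0}, {"gripper": 0, "slide": [0, 0, 0.02], "yaw": 0}, {"gripper": 0, "slide": [0, 0, 0.05], "yaw": 0}, {"gripper": 0, "slide": [0, 0, 0.09], "yaw": 0}, {"gripper": 0, "slide": [-0.005, -0.003, 0.11], "yaw": 0}, {"gripper": 0, "slide": [-0.03, -0.015, 0.11], "yaw": -0.05}, {"gripper": 0, "slide": [-0.07, -0.034, 0.11], "yaw": -0.1}, {"gripper": 0, "slide": [-0.11, -0.052, 0.11], "yaw": -0.16}], "grip_force": 30}}

```text
time_s: 18.4
ee_pos: [0.5368, 0.1754, 0.1341]
eef_rot: [3.141, 0.001, -0.017]
force: [0.3, 0.2, -0.8]
grip_width: 0.0193
```

{"method": "arm_command", "body": {"increments": [{"gripper": 0, "slide": [-0.04, -0.019, 0], "yaw": -0.06}, {"gripper": 0, "slide": [-0.075, -0.035, 0], "yaw": -0.112}, {"gripper": 0, "slide": [-0.098, -0.047, 0], "yaw": -0.112}, {"gripper": 0, "slide": [-0.098, -0.047, -0.02], "yaw": -0.112}, {"gripper": 0, "slide": [-0.098, -0.047, -0.05], "yaw": -0.112}, {"gripper": 0, "slide": [-0.098, -0.047, -0.08], "yaw": -0.112}, {"gripper": 0, "slide": [-0.098, -0.047, -0.095], "yaw": -0.112}, {"gripper": 0, "slide": [-0.098, -0.047, -0.1], "yaw": -0.112}], "grip_force": 30}}

```text
time_s: 19.4
ee_pos: [0.4403, 0.1291, 0.0341]
eef_rot: [3.141, 0.001, -0.127]
force: [0.8, -0.6, -1.1]
grip_width: 0.0196
```

Run:
```python
from h import *
b=shot('scene'); print(readout.get_obs()['force'],readout.get_obs()['ee_pos'])
cv2.imwrite('pics/c6.png',cv2.resize(b['color'][130:370,220:540],(800,600))[...,::-1])
```

```text
[-0.87477095  0.0160175  -1.35876644] [0.44042923 0.12912631 0.03412454]
```

View pics/c6.png

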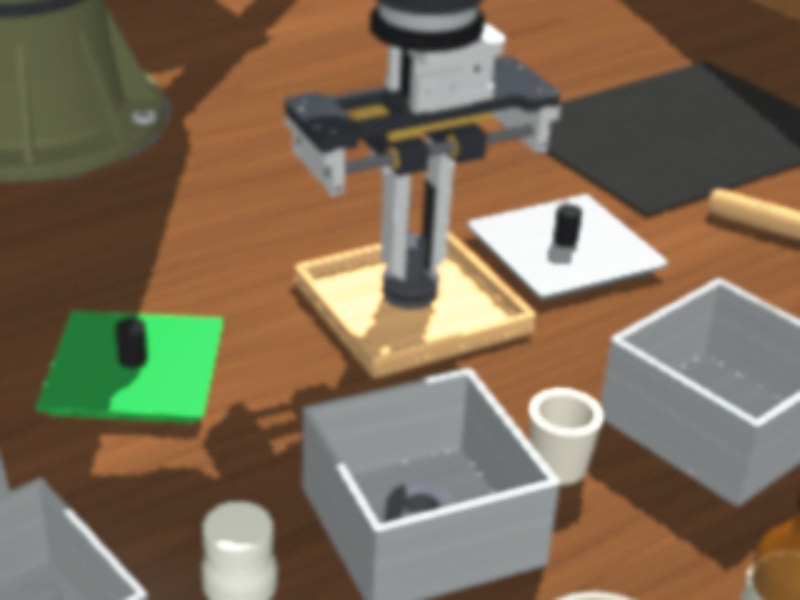

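The pulley hangs upright over the tray's middle (crop (410,285)), and lid L lies flat at (567,245). Lowering until contact.

{"method": "arm_command", "body": {"increments": [{"gripper": 0, "slide": [0, 0, -0.003], "yaw": 0}, {"gripper": 0, "slide": [0, 0, -0.006], "yaw": 0}, {"gripper": 0, "slide": [0, 0, -0.0075], "yaw": 0}, {"gripper": 0, "slide": [0, 0, -0.0085], "yaw": 0}, {"gripper": 0, "slide": [0, 0, -0.0085], "yaw": 0}], "grip_force": 30}}

```text
time_s: 20.08
ee_pos: [0.4406, 0.1292, 0.026]
eef_rot: [-3.142, -0.0, -0.127]
force: [-1.0, 0.3, -1.5]
grip_width: 0.0195
```

{"method": "arm_command", "body": {"increments": [{"gripper": 0, "slide": [0, 0, -0.0005], "yaw": 0}, {"gripper": 0, "slide": [0, 0, -0.001], "yaw": 0}, {"gripper": 0, "slide": [0, 0, -0.001], "yaw": 0}], "grip_force": 30}}

```text
time_s: 20.45
ee_pos: [0.4407, 0.1292, 0.0256]
eef_rot: [-3.142, -0.0, -0.127]
force: [-3.7, -0.7, 8.7]
grip_width: 0.0192
```

Contact. Open to clear the hub, rise and move away from the top view.

{"method": "arm_command", "body": {"increments": [{"gripper": 0.5, "slide": [0, 0, 0], "yaw": 0}, {"gripper": 0.5, "slide": [0, 0, 0], "yaw": 0}, {"gripper": 0.5, "slide": [0, 0, 0], "yaw": 0}, {"gripper": 0.5, "slide": [0, 0, 0], "yaw": 0}, {"gripper": 0.5, "slide": [0, 0, 0.02], "yaw": 0}, {"gripper": 0.5, "slide": [0, 0, 0.06], "yaw": 0}, {"gripper": 0.5, "slide": [0, 0, 0.12], "yaw": 0}, {"gripper": 0.5, "slide": [0, 0, 0.17], "yaw": 0}], "grip_force": 30}}

```text
time_s: 21.45
ee_pos: [0.4405, 0.1292, 0.1971]
eef_rot: [-3.141, -0.001, -0.127]
force: [0.2, -0.4, -0.4]
grip_width: 0.0474
```

{"method": "arm_command", "body": {"increments": [{"gripper": 0.5, "slide": [0, -0.04, 0.03], "yaw": 0}, {"gripper": 0.5, "slide": [0, -0.09, 0.06], "yaw": 0}, {"gripper": 0.5, "slide": [0, -0.13, 0.08], "yaw": 0}, {"gripper": 0.5, "slide": [0, -0.18, 0.08], "yaw": 0}, {"gripper": 0.5, "slide": [0, -0.22, 0.08], "yaw": 0}, {"gripper": 0.5, "slide": [0, -0.24, 0.08], "yaw": 0}, {"gripper": 0.5, "slide": [0, -0.24, 0.08], "yaw": 0}, {"gripper": 0.5, "slide": [0, -0.24, 0.08], "yaw": 0}], "grip_force": 30}}

```text
time_s: 22.45
ee_pos: [0.4406, -0.1102, 0.2749]
eef_rot: [-3.141, 0.0, -0.127]
force: [0.2, -0.8, -0.5]
grip_width: 0.0472
```

Run:
```python
from h import *
a=shot('top'); b=shot('scene'); o=readout.get_obs(); print(o['force'],o['ee_pos'],o['time_s'])
cv2.imwrite('pics/c7.png',np.hstack([cv2.resize(a['color'][:,80:560],(400,400)),cv2.resize(b['color'][150:450,80:480],(400,300))[:,:].copy() if 0 else cv2.resize(b['color'][80:480,70:470],(400,400))])[...,::-1])
```

```text
[ 0.14814531 -0.43325176  0.06184213] [ 0.44061852 -0.11002946  0.27498312] 22.55
```

View pics/c7.png

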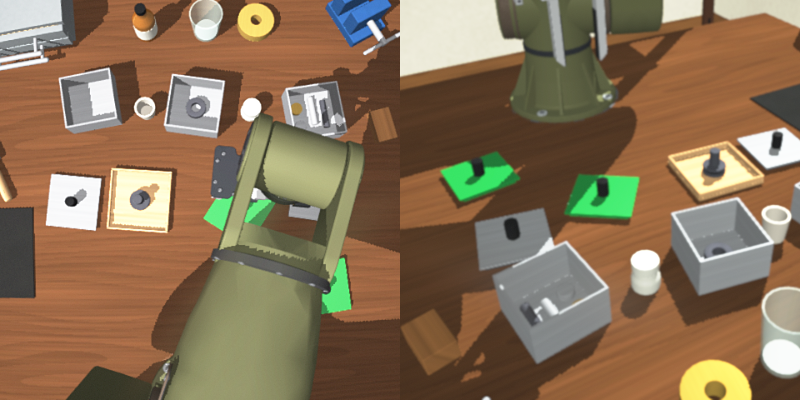

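Pulley stands hub up in the middle of the tray (left view (140,200), right (713,165)). Both steel lids lie flat with knobs up at right (513,240) and (777,145), and nothing touches the arm. Handing in.

```bash
python3 -c "
from station import job; print(job.hand_in())"
```

```text
the job is handed in; nothing more can be done
None
```

The job is handed in. The pulley stands hub up in the middle of the tray, and both steel lids lie flat on the bench with their knobs up.

- **Search:** I opened the middle tin first and found only the collar, then opened the left tin and found the pulley. Its lid went on the bench near (0.44, 0.275) and the first one near (0.44, -0.25). I left the green lids alone.
- **Last checks:** The final top and scene views showed the pulley upright in the tray, and I released it within about 1 mm of the tray centre I had measured. Both lids were released at TCP z 0.0196, where a lid resting on the bench should be. The arm was clear, with under 1 N on the tool, at 22.6 s. I judged how level the lids and pulley are by eye and from the release heights, not by a measured angle.
- **Disagreement:** When I first gripped the first lid's knob, the side force reached about 21 N. I shifted 2 mm to relieve it, which is within the limits.
- **Refused calls:** The first few move calls were refused because of missing fields, and nothing moved.

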